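# Press the oil flask into the filling dock and hold it

## Task

Pull the cabinet's drawer all the way out to its stop and leave it open, take out the round-bodied oil flask by its neck, and carry it upright to the filling dock. Set it neck up in the dock's sprung ring, press it down until the ring is at the bottom of its travel, and finish while still holding it pressed down like that: do not let go. Leave the straight can in the drawer and do not disturb the other things on the bench.

Things in the scene. Friction and masses are not known exactly. Their poses are not given: they have to be found in the camera images.
- drawer (a joint): the drawer of the small grey cabinet: travel in m, 0 closed, 0.14 at its stop; it slides out along -x of the cabinet, needs about 3 N, and stays where it is left
- drawer_handle (a point): middle of the drawer's bar handle: a round bar 10 mm thick, 110 mm long, level, parallel to the drawer front (along this point's y) and 50 mm (to its axis) in front of it; 40 mm below the cabinet's top. The point's -x is the way the drawer comes out
- cabinet: fixed steel cabinet 240 deep (x), 260 wide (y), 140 mm high, origin at the centre of its underside, front to its -x. Its one drawer has an inner floor 15 mm above the table, a front panel 12 mm thick reaching 135 mm above the table and side walls up to 60 mm. It holds the flask and the can side by side, 110 mm apart (which is left and which right varies), both about 50 mm behind the inside of the front panel
- flask_center (a point): the round oil flask (plain steel, standing neck up in the drawer), on its axis half-way up; z is its axis. 100 mm high: ball-shaped body 60 mm in diameter with its widest place 24 mm below this point and a flat foot 30 mm in diameter 50 mm below it; straight neck 24 mm in diameter from 4 to 44 mm above this point, with a 28 mm lip in the top 6 mm. Mass 0.2 to 0.4 kg
- can_center (a point): the straight-sided steel can beside the flask in the drawer, half-way up on its axis: 52 mm in diameter, 78 mm high with its narrower cap; stays in the drawer
- dock: fixed filling dock, origin under the ring's axis at table level: base plate 110 wide (y), 12 mm thick, from 55 mm before to 195 mm behind the axis (its x); an upright tank 84 mm in diameter, 129 mm high stands 145 mm behind the axis
- cradle_seat (a point): centre of the sprung ring's seat (upper edge of the 44 mm hole that the ball of the flask rests on); moves with the ring; 85 mm above the table when not pressed. A collar of 70 mm inner and 78 mm outer diameter rises 9 mm above the seat. When the flask is seated its foot is 5.6 mm below this point and its half-way point 44.4 mm above it
- cradle (a joint): how far the ring is pressed down, m: 0 up, 0.022 at its bottom stop; a spring pushes it up: it starts to move at about 5.5 N of load and takes about 13 N at the bottom; the weight of the flask alone does not press it down
- tin: round brass tin, 64 mm in diameter, 35 mm high, on top of the cabinet near its middle; origin under its centre
- chuckkey: T-shaped chuck key lying on the table, 120 x 80 mm, 18 mm high; origin under its middle
- toolpost: square lathe toolpost, 70 x 70 mm, 80 mm high; origin under its centre
- wrench: wrench lying on the table, about 180 mm long; origin about its middle
- jar: amber glass jar 60 mm in diameter, 80 mm high; origin under its centre
- bush: turned steel bush lying flat, 44 mm in diameter, 25 mm high; origin under its centre

How it is judged:
On the way:
1. the drawer is pulled out to its stop (value of joint drawer above 0.134 m), for 0.2 s.
At the end, for the whole second after the job is handed in: Drawer open within 20 mm of its stop, the can upright in it; flask neck up (0.25 rad) in the ring, centred within 12 mm and seated; the gripper presses it (over 3 N on the flask, 8 N on the ring), ring within 4 mm of its bottom stop, through the last second (value of joint drawer above 0.12 m and value of joint cradle above 0.018 m and horizontal distance between flask_center and cradle_seat below 0.012 m and z of flask_center in the frame of cradle_seat between 0.036 and 0.053 m and angle between flask_center's own z axis and vertical below 0.25 rad and contact force between the fingers and flask above 3 N and contact force between flask and dock above 8 N and angle between can_center's own z axis and vertical below 0.2 rad and horizontal distance between can_center and drawer_handle below 0.18 m and height (world z) of can_center below 0.07 m); the arm keeps its last pose, push and grip.
It fails at once if the flask is tipped over (more than 0.6 rad) (angle between flask_center's own z axis and vertical above 0.6 rad).
It fails at once if the can is tipped or lifted out of the drawer (angle between can_center's own z axis and vertical above 0.5 rad or height (world z) of can_center above 0.1 m).
It fails at once if another thing on the bench is moved by more than 40 mm (distance of any of tin, chuckkey, toolpost, wrench, jar, bush from where it was at the start of the episode above 0.04 m).
It also fails if it takes over 61 s, if anything falls off the work surface, if the arm or the gripper's body presses on something with over 40 N, if the wrist force passes 120 N, or if a joint passes its speed limit or range.

## Robot

A 7-joint arm with a two-finger parallel gripper is mounted at the origin on the work surface. World frame = base frame: x ahead of the robot, y to its left, z up, the work surface at z = 0. Lengths are in m, angles in rad, forces in N, time in s.
With the tool pointing down it reaches from about 0.425 to 0.875 m from the base axis. Payload 4.7 kg.
Tool frame: the origin (TCP) lies at the very end of the fingers, on their centre line; the grasp point (between the pads) lies 19 mm behind it (grip_point_offset is the distance from the TCP to the grasp point, in m); x points along the fingers, z is the direction in which the jaws open and shut, and the axes are right-handed (so a half turn about x gives the same grasp; the last joint's range is limited). The gripper opens to 87 mm and grips with 3 to 60 N. Pads are 19 mm wide; open, the fingers measure 117 mm over their backs; the gripper's body (75 mm by 190 mm) begins 51 mm behind the grasp point.
Start: joints at [-1.2, 0.321, -0.07, 1.45, 0.023, 1.371, -0.057], TCP at [0.227, 0.609, 0.223] pointing down, gripper open.
Joint ranges: [-2.86, 2.86], [-0.3, 2.09], [-1.38, 1.24], [0.06, 2.45], [-1.56, 4.7], [0.09, 2.05], [-2.69, 2.69]. Speed limits (rad/s): [2.57, 2.57, 3.14, 3.14, 3.14, 3.14, 3.14].

## Interface

Orientations are given as a rotation vector (axis times angle).
In Python, from bench import get_state, get_image, calibration, close_job, grip_point_offset gives the robot as it stands.
- The arm moves only by the tool play_rows, never from a script. Its argument "targets" is a list of rows, each an object with "claw": the closure, from 0 (fully open) to 1 (shut); "linear": the shift along the tool's x, y, z as a fraction of full scale, a list of three; "rotation": the turn, a rotation vector about the tool's x, y, z as a fraction of full scale, a list of three. In form: [{"claw": claw, "linear": [x, y, z], "rotation": [wx, wy, wz]}, ...]. A call has 1 to 10 rows; each row shifts and turns the pose as measured when the row begins, along the tool's axes as they then stand; what a row does not reach is not made up. Full scale, the value 1, is 2.5 cm for a shift and 90 degrees for a turn. A row lasts 1/12 s, in which the tool goes at most 41.7 mm and 7.16 degrees, less where a joint would pass 70% of its speed; a pose out of reach is approached as far as the arm can. A call with a number of a shift or a turn outside -1 to 1 is refused whole. A call with a gripper value outside its range is refused whole. The fingers move at their own pace and stop on an object; "newtons" is the grip in N (left out, the last holds). Time passes only in rows, so rows that do not move let the fingers close. It gives the time, the measured TCP pose, the force and the opening at its end, in the units of the state.
- get_state(): the state, without advancing time (a new reading comes with each control period).
- get_image(name): name is "scene" or "top"; returns the picture (420x560x3 uint8, blue, green, red); there is no depth.
- calibration(name): a dict with "fx", "fy", "cx", "cy" (pixels), "rvec" (rotation vector, rad) and "tvec" (3), from world to camera coordinates, as OpenCV has them. Camera axes: x right, y down, z forward; pixel columns grow to the right and rows downward; lengths in m; the calibration is good to about 2 mm. A picture is of the moment at which its call begins. calibration takes no time and is no camera call.
- close_job(): hands the job in, once; it reports no verdict.
The state is a dict: "time": time; "joint_positions": joint angles; "qd": joint speeds; "joint_torque": joint torques, N m; "position": TCP position; "tool_rot": TCP orientation; "ft_force": force on the tool from outside, world axes, zero at the start; "torque": the same for the moment, N m; "grip_width": opening from 0.0 (shut) to 1.0 (fully open).
Only numpy, scipy, OpenCV 4.12 (cv2) and the standard library are available. Lean on these libraries where they do the work, as an engineer would, in place of code of your own. Each camera call takes 0.05 s, during which the arm holds its last target. There are 200 camera calls.

## Working session

There is one attempt and no reset: what is moved stays moved. The work goes in short steps, Python scripts to look and compute and a tool call to move; the robot and the scene stay as the last step left them, time stands still between calls to the robot, and variables do not carry over. Pictures are saved under pics/ and viewed, about 8 in all and at most 12, crops included, and the job is handed in when it is done.

Besides the shell and the picture viewer there is one more tool, called after ">>>" by a JSON object that holds its "op" and its "data", one argument or row to a line. play_rows: Moves the arm, as the interface text tells. Shift numbers are shares of 2.5 cm and turn numbers shares of 90 degrees, none past 1 either way. Its arguments: {"type":"object","properties":{"targets":{"type":"array"},"newtons":{"type":"number"}},"required":["targets"]}

```bash
mkdir -p pics; ls
python3 - <<'E'
from bench import *
import cv2
for n in("scene","top"):
    cv2.imwrite(f"pics/{n}0.png",get_image(n)); print(n,calibration(n))
print(get_state(),grip_point_offset)
E
```

```text
pics
scene {'fx': 539.7829750184904, 'fy': 539.7829750184904, 'cx': 290.6268075736931, 'cy': 205.9872695942378, 'rvec': array([ 2.33829733,  1.11355449, -0.34617587]), 'tvec': array([-0.28402484, -0.34909575,  1.76698121])}
top {'fx': 441.49783892923534, 'fy': 441.49783892923534, 'cx': 276.038852174209, 'cy': 209.90386516291474, 'rvec': array([ 2.1707564 , -2.11577807,  0.18120449]), 'tvec': array([-0.1400947 ,  0.56048386,  1.1285565 ])}
{'time': 0.1, 'joint_positions': array([-1.19985984,  0.32174923, -0.07009335,  1.45154644,  0.02260856,
        1.37080089, -0.05690391]), 'qd': array([ 0.00092615, -0.00115912, -0.00037197, -0.00361289,  0.00126041,
        0.0007305 , -0.00021664]), 'joint_torque': array([-7.29595940e-04, -4.92574489e+01, -4.06234162e-01, -3.13397992e+01,
       -6.42161351e-02,  3.95780266e-02,  9.15599594e-05]), 'position': array([0.22692353, 0.60857563, 0.22157402]), 'tool_rot': array([-0.94353414,  1.35851978,  0.94178439]), 'ft_force': array([-0.50206982,  0.27175631, -0.26136231]), 'torque': array([ 0.01218845, -0.02810933,  0.02511192]), 'grip_width': 0.9956687771925907} 0.0187
```

View pics/scene0.png

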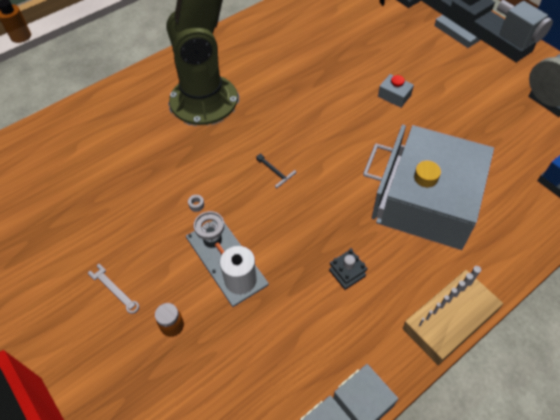

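View pics/top0.png

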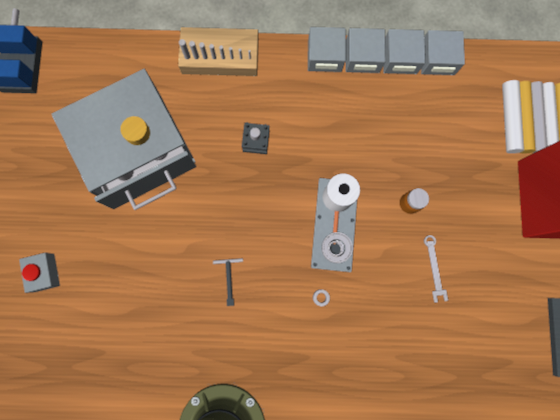

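The scene view shows the cabinet (handle about (378,163)), the tin (428,173), and the dock ring (209,226) with its tank (238,265). In the top view, the handle bar runs (135,207)–(174,187), the ring is at (337,248), the tank top at (343,188), and the drawer looks slightly open.

```bash
cat > h.py <<'E'
import numpy as np, cv2
from bench import *
from scipy.spatial.transform import Rotation as R
def ray(n,px,z):
    c=calibration(n); M=cv2.Rodrigues(c["rvec"])[0]; t=c["tvec"]
    d=M.T@np.array([(px[0]-c["cx"])/c["fx"],(px[1]-c["cy"])/c["fy"],1]); o=-M.T@t
    return o+d*(z-o[2])/d[2]
def proj(n,p):
    c=calibration(n); K=np.array([[c["fx"],0,c["cx"]],[0,c["fy"],c["cy"]],[0,0,1]])
    return cv2.projectPoints(np.array(p,float).reshape(-1,1,3),c["rvec"],c["tvec"],K,None)[0].reshape(-1,2)
def crop(n,x0,y0,w,h,s,img=None):
    im=get_image(n) if img is None else img
    return cv2.resize(im[y0:y0+h,x0:x0+w],None,fx=s,fy=s,interpolation=cv2.INTER_CUBIC)
E
python3 - <<'E'
from h import *
T=cv2.imread("pics/top0.png");S=cv2.imread("pics/scene0.png")
P=lambda *a:print(*[x.round(4) if hasattr(x,'round') else x for x in a])
P("bar top",ray("top",(135,207),.1),ray("top",(174,187),.1)); P("bar scene",ray("scene",(366,177),.1),ray("scene",(379,147),.1))
for n,c in(("top",[(54,115),(146,72),(186,149),(98,194)]),("scene",[(412,129),(492,149),(470,220),(388,196)])):
    P(n,"cab",*[ray(n,p,.14) for p in c])
for n,I in(("top",T),("scene",S)):
    h=cv2.cvtColor(I,cv2.COLOR_BGR2HSV); m=cv2.inRange(h,(18,190,120),(30,255,255)); 
    k,l,st,ce=cv2.connectedComponentsWithStats(m); 
    for i in range(1,k):
        if st[i,4]>150:P(n,"tin",ce[i],ray(n,ce[i],.17))
P("ring",ray("top",(337,247.5),.094),ray("scene",(209,226),.094)); P("tank",ray("top",(343,190),.129),ray("scene",(238,256),.129))
P("bush",ray("top",(321.5,298),.025),"key",ray("top",(229,282),.01))
a=crop("top",40,60,170,160,4.4,T)[:600,:400*2]; b=crop("top",300,160,80,125,4.8,T)
cv2.imwrite("pics/c1.png",np.hstack([cv2.resize(a,(480,452)),cv2.resize(b,(289,452))]))
E
```

```text
bar top [0.5531 0.2312 0.1   ] [0.6073 0.1361 0.1   ]
bar scene [0.6142 0.1318 0.1   ] [0.5605 0.2329 0.1   ]
top cab [0.7753 0.4388 0.14  ] [0.8973 0.2168 0.14  ] [0.6963 0.1031 0.14  ] [0.5765 0.311  0.14  ]
scene cab [0.5926 0.322  0.14  ] [0.7799 0.4371 0.14  ] [0.8927 0.2154 0.14  ] [0.7129 0.1095 0.14  ]
ring [ 0.4644 -0.2811  0.094 ] [ 0.4712 -0.2845  0.094 ]
tank [ 0.6051 -0.2904  0.129 ] [ 0.6064 -0.2867  0.129 ]
bush [ 0.3362 -0.2509  0.025 ] key [ 0.3716 -0.0054  0.01  ]
```

View pics/c1.png

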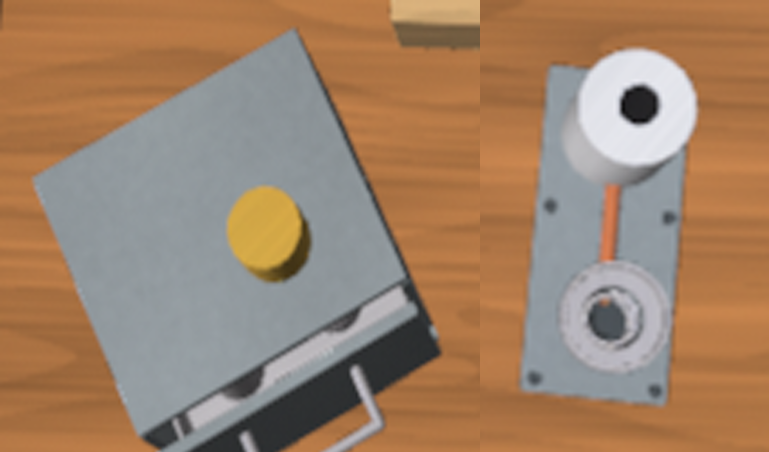

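The crop shows two object tops in the drawer gap, a dark dome on the left at about (245,385) and another on the right at about (345,318). The dock ring is centred near (612,317). Next I'll plan the approach to the handle.

```bash
cat >> h.py <<'E'
def plan(p,jaw_deg=None):
    "tool-frame shift (units of 25 mm) and roll about tool x (units of 90 deg) to reach p with the jaws along azimuth jaw_deg"
    s=get_state(); M=R.from_rotvec(s["tool_rot"]).as_matrix(); d=np.array(p)-s["position"]
    print("t",round(s["time"],2),"pos",s["position"].round(4),"x-axis",M[:,0].round(3),"jaw az",round(np.degrees(np.arctan2(M[1,2],M[0,2])),1),"F",s["ft_force"].round(1),"grip",round(s["grip_width"],3),"q7",s["joint_positions"][6].round(2))
    if jaw_deg is not None:
        a=(np.arctan2(M[1,2],M[0,2])-np.radians(jaw_deg)); a=(a+np.pi/2)%np.pi-np.pi/2
        # tool x points down: positive roll turns the jaws clockwise seen from above
        print("roll deg",np.degrees(a).round(1)); M=M@R.from_rotvec([a,0,0]).as_matrix(); print("check jaw az",np.degrees(np.arctan2(M[1,2],M[0,2])).round(1))
    # levelling: small rotation to bring x to straight down
    c=np.cross(M[:,0],[0,0,-1]); print("level rot (tool, /90deg)",(M.T@c/(np.pi/2)).round(3))
    print("shift units (after roll)",(M.T@d/.025).round(2),"dist",np.linalg.norm(d).round(3))
E
python3 -c "
from h import *
plan([.584,.183,.19],28.9)"
```

```text
t 0.1 pos [0.2269 0.6086 0.2216] x-axis [-0.001 -0.002 -1.   ] jaw az 69.6 F [-0.5  0.3 -0.3] grip 0.996 q7 -0.06
roll deg 40.7
check jaw az 28.9
level rot (tool, /90deg) [-0.    -0.001  0.001]
shift units (after roll) [  1.28 -21.8    4.28] dist 0.556
```

>>> {"op": "play_rows", "data": {
  "targets": [
    {"claw":0.5,"linear":[0,0,0],"rotation":[0.075,0,0]},
    {"claw":0.5,"linear":[0,0,0],"rotation":[0.075,0,0]},
    {"claw":0.5,"linear":[0,0,0],"rotation":[0.075,0,0]},
    {"claw":0.5,"linear":[0,0,0],"rotation":[0.075,0,0]},
    {"claw":0.5,"linear":[0,0,0],"rotation":[0.075,0,0]},
    {"claw":0.5,"linear":[0,0,0],"rotation":[0.075,0,0]},
    {"claw":0.5,"linear":[0,-0.95,0.2],"rotation":[0,0,0]},
    {"claw":0.5,"linear":[0,-0.95,0.2],"rotation":[0,0,0]},
    {"claw":0.5,"linear":[0,-0.95,0.2],"rotation":[0,0,0]},
    {"claw":0.5,"linear":[0,-0.95,0.2],"rotation":[0,0,0]}
  ]
}}

```text
time: 0.93
position: [0.2813, 0.5327, 0.2138]
tool_rot: [-0.386, 1.549, 0.372]
ft_force: [1.5, 0.1, -0.2]
grip_width: 0.506
```

>>> {"op": "play_rows", "data": {
  "targets": [
    {"claw":0.5,"linear":[0,-0.95,0.2],"rotation":[0,0,0]},
    {"claw":0.5,"linear":[0,-0.95,0.2],"rotation":[0,0,0]},
    {"claw":0.5,"linear":[0,-0.95,0.2],"rotation":[0,0,0]},
    {"claw":0.5,"linear":[0,-0.95,0.2],"rotation":[0,0,0]},
    {"claw":0.5,"linear":[0,-0.95,0.2],"rotation":[0,0,0]},
    {"claw":0.5,"linear":[0,-0.95,0.2],"rotation":[0,0,0]},
    {"claw":0.5,"linear":[0,-0.95,0.2],"rotation":[0,0,0]},
    {"claw":0.5,"linear":[0,-0.95,0.2],"rotation":[0,0,0]},
    {"claw":0.5,"linear":[0,-0.95,0.2],"rotation":[0,0,0]},
    {"claw":0.5,"linear":[0,-0.95,0.2],"rotation":[0,0,0]}
  ]
}}

```text
time: 1.77
position: [0.4399, 0.3332, 0.2098]
tool_rot: [-0.393, 1.556, 0.37]
ft_force: [-0.1, -0.2, -0.1]
grip_width: 0.501
```

```bash
python3 -c "
from h import *
plan([.584,.183,.19],28.9)"
```

```text
t 1.77 pos [0.4399 0.3332 0.2098] x-axis [-0.015 -0.018 -1.   ] jaw az 27.8 F [-0.1 -0.2 -0.1] grip 0.501 q7 -0.19
roll deg -1.1
check jaw az 28.9
level rot (tool, /90deg) [ 0.    -0.014  0.006]
shift units (after roll) [ 0.82 -8.04  2.16] dist 0.209
```

>>> {"op": "play_rows", "data": {
  "targets": [
    {"claw":0.5,"linear":[0,-0.95,0.25],"rotation":[-0.012,-0.014,0.006]},
    {"claw":0.5,"linear":[0,-0.95,0.25],"rotation":[0,0,0]},
    {"claw":0.5,"linear":[0,-0.95,0.25],"rotation":[0,0,0]},
    {"claw":0.5,"linear":[0,-0.95,0.25],"rotation":[0,0,0]},
    {"claw":0.5,"linear":[0,-0.95,0.25],"rotation":[0,0,0]},
    {"claw":0.5,"linear":[0,-0.95,0.25],"rotation":[0,0,0]},
    {"claw":0.5,"linear":[0,-0.95,0.25],"rotation":[0,0,0]},
    {"claw":0.5,"linear":[0,-0.9,0.25],"rotation":[0,0,0]},
    {"claw":0.5,"linear":[0,-0.3,0],"rotation":[0,0,0]},
    {"claw":0.5,"linear":[0,0,0],"rotation":[0,0,0]}
  ]
}}

```text
time: 2.6
position: [0.5841, 0.1692, 0.2055]
tool_rot: [-0.393, 1.541, 0.387]
ft_force: [0.2, -0.6, -1.0]
grip_width: 0.5
```

Run:
```python
from h import *
plan([.584,.183,.088],28.9)
a=crop("scene",330,90,170,160,3.5); b=crop("top",60,60,170,170,3.2)
cv2.imwrite("pics/c2.png",np.hstack([cv2.resize(a,(400,400)),cv2.resize(b,(400,400))]))
```

```text
t 2.6 pos [0.5841 0.1692 0.2055] x-axis [-0.004 -0.005 -1.   ] jaw az 28.5 F [ 0.2 -0.6 -1. ] grip 0.5 q7 0.24
roll deg -0.4
check jaw az 28.9
level rot (tool, /90deg) [-0.    -0.004  0.002]
shift units (after roll) [4.7  0.5  0.29] dist 0.118
```

View pics/c2.png

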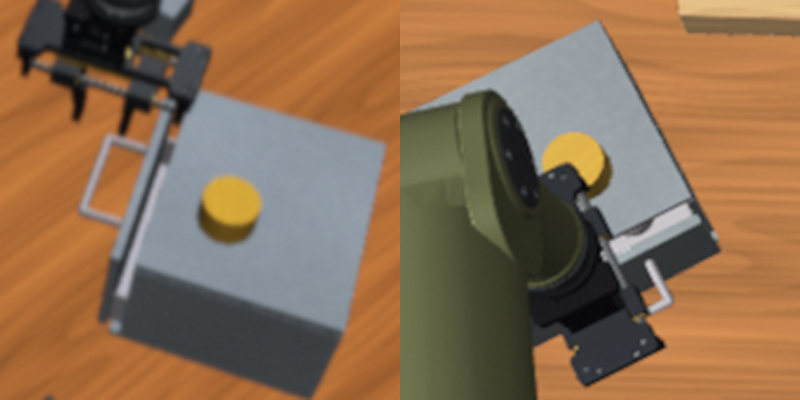

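The left crop shows the fingers hanging above the handle bar, with the bar clear of the panel. The right crop shows the gripper over the handle, jaws along the pull direction. I'll check the tin clearance before descending.

Run:
```python
from h import *
a=np.radians(28.9);M=np.array([[np.cos(a),np.sin(a)],[-np.sin(a),np.cos(a)]])
for n,p in(("top",(134,128)),("scene",(428,171))):
    t=ray(n,p,.175); print(t.round(3),"rel bar in cabinet axes",(M@(t[:2]-[.584,.183])).round(3))
```

```text
[0.735 0.225 0.175] rel bar in cabinet axes [ 0.152 -0.037]
[0.736 0.222 0.175] rel bar in cabinet axes [ 0.152 -0.039]
```

>>> {"op": "play_rows", "data": {
  "targets": [
    {"claw":0.5,"linear":[0,0.4,0.3],"rotation":[0,-0.004,0.002]},
    {"claw":0.5,"linear":[0.3,0.1,0],"rotation":[0,0,0]},
    {"claw":0.5,"linear":[0,0,0],"rotation":[0,0,0]}
  ]
}}

```text
time: 2.95
position: [0.5808, 0.1927, 0.1973]
tool_rot: [-0.392, 1.535, 0.401]
ft_force: [-0.0, -0.3, -1.4]
grip_width: 0.502
```

>>> {"op": "play_rows", "data": {
  "targets": [
    {"claw":0.5,"linear":[0.9,0,0],"rotation":[0,0,0]},
    {"claw":0.5,"linear":[0.9,0,0],"rotation":[0,0,0]},
    {"claw":0.5,"linear":[0.9,0,0],"rotation":[0,0,0]},
    {"claw":0.5,"linear":[0.5,0,0],"rotation":[0,0,0]},
    {"claw":0.5,"linear":[0,0,0],"rotation":[0,0,0]}
  ]
}}

```text
time: 3.37
position: [0.5772, 0.2034, 0.1151]
tool_rot: [-0.399, 1.53, 0.416]
ft_force: [-0.4, 0.6, -0.6]
grip_width: 0.498
```

```bash
python3 -c "
from h import *
plan([.584,.183,.088],28.9)"
```

```text
t 3.37 pos [0.5772 0.2034 0.1151] x-axis [-0.001  0.011 -1.   ] jaw az 29.8 F [-0.4  0.6 -0.6] grip 0.498 q7 0.24
roll deg 0.9
check jaw az 28.9
level rot (tool, /90deg) [ 0.     0.003 -0.006]
shift units (after roll) [ 1.07 -0.86 -0.16] dist 0.035
```

>>> {"op": "play_rows", "data": {
  "targets": [
    {"claw":0.5,"linear":[0.3,-0.6,-0.16],"rotation":[0.01,0.003,-0.006]},
    {"claw":0.5,"linear":[0.4,0,0],"rotation":[0,0,0]},
    {"claw":0.5,"linear":[0.3,0,0],"rotation":[0,0,0]},
    {"claw":0.5,"linear":[0,0,0],"rotation":[0,0,0]}
  ]
}}

```text
time: 3.7
position: [0.581, 0.1896, 0.0891]
tool_rot: [-0.397, 1.533, 0.397]
ft_force: [-0.4, 0.1, -0.5]
grip_width: 0.498
```

```bash
python3 -c "
from h import *
plan([.584,.183,.088],28.9)"
```

```text
t 3.7 pos [0.581  0.1896 0.0891] x-axis [ 0.001  0.    -1.   ] jaw az 29.0 F [-0.4  0.1 -0.5] grip 0.498 q7 0.25
roll deg 0.1
check jaw az 28.9
level rot (tool, /90deg) [0. 0. 0.]
shift units (after roll) [ 0.04 -0.29 -0.02] dist 0.007
```

Close on the bar, then pull.

>>> {"op": "play_rows", "data": {
  "targets": [
    {"claw":1,"linear":[0,0,0],"rotation":[0,0,0]},
    {"claw":1,"linear":[0,0,0],"rotation":[0,0,0]},
    {"claw":1,"linear":[0,0,0],"rotation":[0,0,0]},
    {"claw":1,"linear":[0,0,0],"rotation":[0,0,0]},
    {"claw":1,"linear":[0,0,0],"rotation":[0,0,0]},
    {"claw":1,"linear":[0,0,0],"rotation":[0,0,0]}
  ],
  "newtons": 30
}}

```text
time: 4.2
position: [0.5807, 0.1891, 0.0905]
tool_rot: [-0.396, 1.534, 0.397]
ft_force: [-3.2, -0.9, 0.7]
grip_width: 0.132
```

>>> {"op": "play_rows", "data": {
  "targets": [
    {"claw":1,"linear":[0,0,-0.3],"rotation":[0,0,0]},
    {"claw":1,"linear":[0,0,-0.4],"rotation":[0,0,0]},
    {"claw":1,"linear":[0,0,-0.5],"rotation":[0,0,0]},
    {"claw":1,"linear":[0,0,-0.5],"rotation":[0,0,0]},
    {"claw":1,"linear":[0,0,-0.5],"rotation":[0,0,0]}
  ]
}}

```text
time: 4.62
position: [0.5358, 0.1635, 0.0905]
tool_rot: [-0.397, 1.52, 0.397]
ft_force: [3.4, 0.5, -3.1]
grip_width: 0.102
```

```bash
python3 -c "
from h import *
plan([.584-.12*.876,.183-.12*.482,.088],28.9)"
```

```text
t 4.62 pos [0.5358 0.1635 0.0905] x-axis [ 0.014  0.004 -1.   ] jaw az 29.1 F [ 3.4  0.5 -3.1] grip 0.102 q7 0.24
roll deg 0.2
check jaw az 28.9
level rot (tool, /90deg) [0.    0.009 0.002]
shift units (after roll) [ 0.06 -0.24 -2.74] dist 0.069
```

>>> {"op": "play_rows", "data": {
  "targets": [
    {"claw":1,"linear":[0,0,-0.5],"rotation":[0,0,0]},
    {"claw":1,"linear":[0,0,-0.5],"rotation":[0,0,0]},
    {"claw":1,"linear":[0,0,-0.4],"rotation":[0,0,0]},
    {"claw":1,"linear":[0,0,-0.4],"rotation":[0,0,0]},
    {"claw":1,"linear":[0,0,-0.3],"rotation":[0,0,0]},
    {"claw":1,"linear":[0,0,-0.3],"rotation":[0,0,0]}
  ]
}}

```text
time: 5.12
position: [0.4806, 0.1319, 0.0905]
tool_rot: [-0.395, 1.508, 0.398]
ft_force: [3.1, 0.3, -3.4]
grip_width: 0.104
```

>>> {"op": "play_rows", "data": {
  "targets": [
    {"claw":1,"linear":[0,0,-0.3],"rotation":[0,0.01,0]},
    {"claw":1,"linear":[0,0,-0.3],"rotation":[0,0,0]},
    {"claw":1,"linear":[0,0,-0.3],"rotation":[0,0,0]}
  ]
}}

```text
time: 5.37
position: [0.469, 0.1253, 0.0909]
tool_rot: [-0.395, 1.497, 0.397]
ft_force: [32.6, 14.8, -34.1]
grip_width: 0.103
```

>>> {"op": "play_rows", "data": {
  "targets": [
    {"claw":1,"linear":[0,0,-0.3],"rotation":[0,0,0]},
    {"claw":1,"linear":[0,0,-0.3],"rotation":[0,0,0]},
    {"claw":1,"linear":[0,0,-0.3],"rotation":[0,0,0]}
  ]
}}

```text
time: 5.62
position: [0.4695, 0.1255, 0.0911]
tool_rot: [-0.39, 1.442, 0.401]
ft_force: [26.0, 11.3, -28.8]
grip_width: 0.1
```

>>> {"op": "play_rows", "data": {
  "targets": [
    {"claw":1,"linear":[0,0,0.1],"rotation":[0,0,0]},
    {"claw":1,"linear":[0,0,0],"rotation":[0,0,0]},
    {"claw":0.6,"linear":[0,0,0],"rotation":[0,0,0]},
    {"claw":0.6,"linear":[0,0,0],"rotation":[0,0,0]},
    {"claw":0.6,"linear":[0,0,0],"rotation":[0,0,0]},
    {"claw":0.6,"linear":[0,0,0],"rotation":[0,0,0]}
  ]
}}

```text
time: 6.12
position: [0.4693, 0.1259, 0.0912]
tool_rot: [-0.391, 1.447, 0.401]
ft_force: [-0.6, -0.2, -0.2]
grip_width: 0.318
```

```bash
python3 -c "
from h import *
plan([.4685,.125,.21],28.9)"
```

```text
t 6.12 pos [0.4693 0.1259 0.0912] x-axis [ 0.082  0.028 -0.996] jaw az 29.4 F [-0.6 -0.2 -0.2] grip 0.318 q7 0.2
roll deg 0.5
check jaw az 28.9
level rot (tool, /90deg) [0.    0.054 0.009]
shift units (after roll) [-4.74 -0.08  0.36] dist 0.119
```

>>> {"op": "play_rows", "data": {
  "targets": [
    {"claw":0.6,"linear":[-0.5,0,0.04],"rotation":[0,0.018,0.003]},
    {"claw":0.6,"linear":[-0.9,0,0.04],"rotation":[0,0.018,0.003]},
    {"claw":0.6,"linear":[-0.9,0,0.02],"rotation":[0,0.018,0.003]},
    {"claw":0.6,"linear":[-0.9,0,0],"rotation":[0,0,0]},
    {"claw":0.6,"linear":[-0.9,0,0],"rotation":[0,0,0]},
    {"claw":0.4,"linear":[-0.9,-0.5,0],"rotation":[0,0,0]},
    {"claw":0.4,"linear":[0,-0.8,0],"rotation":[0,0,0]},
    {"claw":0,"linear":[0,-0.8,0],"rotation":[0,0,0]},
    {"claw":0,"linear":[0,-0.8,0],"rotation":[0.07,0,0]},
    {"claw":0,"linear":[0,0,0],"rotation":[0.076,0,0]}
  ]
}}

```text
time: 6.95
position: [0.5013, 0.0606, 0.2232]
tool_rot: [-0.222, 1.571, 0.218]
ft_force: [-0.2, -0.6, 0.6]
grip_width: 0.695
```

>>> {"op": "play_rows", "data": {
  "targets": [
    {"claw":0,"linear":[0,0,0],"rotation":[0.077,0,0]},
    {"claw":0,"linear":[0,0,0],"rotation":[0.077,0,0]},
    {"claw":0,"linear":[0,0,0],"rotation":[0.077,0,0]},
    {"claw":0,"linear":[0,0,0],"rotation":[0.077,0,0]},
    {"claw":0,"linear":[0,0,0],"rotation":[0.077,0,0]},
    {"claw":0,"linear":[0,0,0],"rotation":[0.077,0,0]},
    {"claw":0,"linear":[0,0,0],"rotation":[0.077,0,0]},
    {"claw":0,"linear":[0,0,0],"rotation":[0.077,0,0]},
    {"claw":0,"linear":[0,0,0],"rotation":[0.077,0,0]},
    {"claw":0,"linear":[0,0,0],"rotation":[0.077,0,0]}
  ]
}}

```text
time: 7.78
position: [0.4986, 0.0571, 0.2241]
tool_rot: [0.745, 1.451, -0.764]
ft_force: [0.2, -0.6, -0.3]
grip_width: 1.001
```

Run:
```python
from h import *
plan([.57,.17,.2],118.9)
a=get_image("scene");b=get_image("top");cv2.imwrite("pics/s3.png",a);cv2.imwrite("pics/t3.png",b)
cv2.imwrite("pics/c3.png",np.hstack([crop("scene",330,90,150,150,400/150,a),crop("top",80,100,130,130,400/130,b)]))
```

```text
t 7.78 pos [0.4986 0.0571 0.2241] x-axis [-0.018 -0.004 -1.   ] jaw az -55.3 F [ 0.2 -0.6 -0.3] grip 1.001 q7 -1.13
roll deg 5.8
check jaw az -61.1
level rot (tool, /90deg) [ 0.    -0.004  0.011]
shift units (after roll) [ 0.9   4.7  -2.57] dist 0.136
```

View pics/c3.png

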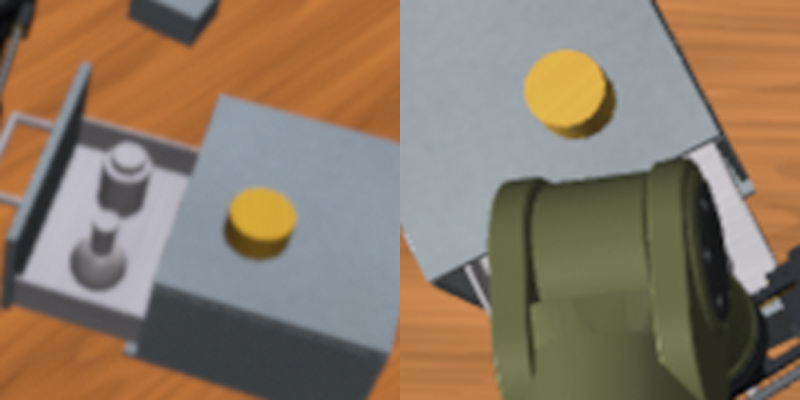

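Drawer open. In the left crop (scene view) the flask's lip is at about (106,216) and its ball at (98,262), on the near side. The can is upright at (128,155). The arm hides both in the top view.

Run:
```python
from h import *
f=150/400
for nm,p,z in(("lip",(106,213),.115),("ball",(98,262),.041),("cap",(128,155),.093)):
    print(nm,ray("scene",(330+p[0]*f,90+p[1]*f),z).round(4))
a=np.radians(28.9);x=np.array([np.cos(a),np.sin(a)]);y=np.array([-x[1],x[0]])
bar=np.array([.584,.183])-.127*x; print("bar",bar,"flask geo",bar+.112*x-.055*y,"can geo",bar+.112*x+.055*y)
```

```text
lip [0.6103 0.1472 0.115 ]
ball [0.6161 0.1419 0.041 ]
cap [0.558  0.2326 0.093 ]
bar [0.47281601 0.12162314] flask geo [0.59744856 0.12760022] can geo [0.5442875  0.22390131]
```

>>> {"op": "play_rows", "data": {
  "targets": [
    {"claw":0,"linear":[0,-0.65,0.93],"rotation":[0.03,0,0.006]},
    {"claw":0,"linear":[0,-0.65,0.93],"rotation":[0.03,0,0.006]},
    {"claw":0,"linear":[0,-0.65,0.93],"rotation":[0,0,0]},
    {"claw":0,"linear":[0,-0.65,0.93],"rotation":[0,0,0]},
    {"claw":0,"linear":[0,-0.65,0.93],"rotation":[0,0,0]},
    {"claw":0,"linear":[0,-0.65,0.93],"rotation":[0,0,0]},
    {"claw":0,"linear":[0,0,0],"rotation":[0,0,0]},
    {"claw":0,"linear":[0,0,0],"rotation":[0,0,0]}
  ]
}}

```text
time: 8.55
position: [0.484, -0.1259, 0.2235]
tool_rot: [0.818, 1.419, -0.806]
ft_force: [0.3, 0.4, -0.2]
grip_width: 1.004
```

Run:
```python
from h import *
plan([.6,.14,.2],118.9)
a=get_image("scene");b=get_image("top");cv2.imwrite("pics/s4.png",a);cv2.imwrite("pics/t4.png",b)
cv2.imwrite("pics/c4.png",np.hstack([crop("scene",325,120,80,80,5,a),crop("top",100,130,100,100,4,b)]))
```

```text
t 8.55 pos [ 0.484  -0.1259  0.2235] x-axis [-0.001  0.009 -1.   ] jaw az -59.7 F [ 0.3  0.4 -0.2] grip 1.004 q7 -0.84
roll deg 1.4
check jaw az -61.1
level rot (tool, /90deg) [ 0.    -0.005 -0.002]
shift units (after roll) [ 1.03  9.2  -7.06] dist 0.291
```

View pics/c4.png

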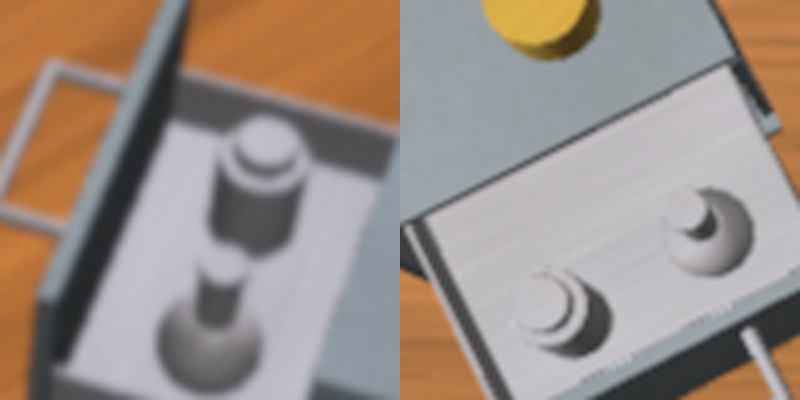

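Both views are clear now. The flask's lip is at (224,265) in the left crop and (690,209) in the right. Its ball is at (210,342) and (709,231), and the can cap at (266,143) and (545,302).

Run:
```python
from h import *
for nm,s,t,z in(("lip",(224,262),(290,209),.115),("ball",(210,342),(309,231),.041),("cap",(266,143),(145,302),.093)):
    print(nm,ray("scene",(325+s[0]/5,120+s[1]/5),z).round(4),ray("top",(100+t[0]/4,130+t[1]/4),z).round(4))
p=[[.604,.136,.115],[.604,.136,.041]]
print(proj("top",p),proj("scene",p))
```

```text
lip [0.6166 0.1413 0.115 ] [0.6163 0.1372 0.115 ]
ball [0.6169 0.142  0.041 ] [0.6177 0.1408 0.041 ]
cap [0.5596 0.2318 0.093 ] [0.5581 0.2305 0.093 ]
[[172.66828613 187.03652807]
 [178.72098928 192.80880101]] [[365.12656898 170.5225442 ]
 [362.26457199 186.61763307]]
```

```bash
python3 -c "
from h import *
plan([.617,.1405,.19],118.9)"
```

```text
t 8.65 pos [ 0.4842 -0.1252  0.2236] x-axis [-0.001  0.008 -1.   ] jaw az -59.6 F [-0.3 -0.5  0.4] grip 1.002 q7 -0.84
roll deg 1.5
check jaw az -61.1
level rot (tool, /90deg) [-0.    -0.005 -0.002]
shift units (after roll) [ 1.43  9.78 -6.73] dist 0.299
```

>>> {"op": "play_rows", "data": {
  "targets": [
    {"claw":0,"linear":[0.1,0.95,-0.65],"rotation":[0.016,-0.005,-0.002]},
    {"claw":0,"linear":[0.1,0.95,-0.65],"rotation":[0,0,0]},
    {"claw":0,"linear":[0.1,0.95,-0.65],"rotation":[0,0,0]},
    {"claw":0,"linear":[0.1,0.95,-0.65],"rotation":[0,0,0]},
    {"claw":0,"linear":[0.1,0.95,-0.65],"rotation":[0,0,0]},
    {"claw":0,"linear":[0.1,0.95,-0.65],"rotation":[0,0,0]},
    {"claw":0,"linear":[0.1,0.95,-0.65],"rotation":[0,0,0]},
    {"claw":0,"linear":[0.1,0.95,-0.65],"rotation":[0,0,0]},
    {"claw":0,"linear":[0,0.6,-0.4],"rotation":[0,0,0]},
    {"claw":0,"linear":[0,0,0],"rotation":[0,0,0]}
  ]
}}

```text
time: 9.48
position: [0.5962, 0.1206, 0.202]
tool_rot: [0.819, 1.418, -0.809]
ft_force: [-1.1, 1.2, 0.0]
grip_width: 1.004
```

>>> {"op": "play_rows", "data": {
  "targets": [
    {"claw":0,"linear":[0,0,0],"rotation":[0,0,0]},
    {"claw":0,"linear":[0,0,0],"rotation":[0,0,0]}
  ]
}}

```text
time: 9.65
position: [0.595, 0.1237, 0.2007]
tool_rot: [0.812, 1.422, -0.805]
ft_force: [-1.2, -0.5, 0.5]
grip_width: 1.001
```

```bash
python3 -c "
from h import *
plan([.617,.1405,.15],118.9)"
```

```text
t 9.65 pos [0.595  0.1237 0.2007] x-axis [-0.004  0.007 -1.   ] jaw az -59.4 F [-1.2 -0.5  0.5] grip 1.001 q7 -1.18
roll deg 1.7
check jaw az -61.1
level rot (tool, /90deg) [-0.    -0.005 -0.   ]
shift units (after roll) [ 2.03  1.1  -0.15] dist 0.058
```

>>> {"op": "play_rows", "data": {
  "targets": [
    {"claw":0,"linear":[0,0.9,-0.1],"rotation":[0.018,-0.005,0]},
    {"claw":0,"linear":[0.4,0.2,0],"rotation":[0,0,0]},
    {"claw":0,"linear":[0.8,0,0],"rotation":[0,0,0]},
    {"claw":0,"linear":[0.6,0,0],"rotation":[0,0,0]},
    {"claw":0,"linear":[0.2,0,0],"rotation":[0,0,0]},
    {"claw":0,"linear":[0,0,0],"rotation":[0,0,0]}
  ]
}}

```text
time: 10.15
position: [0.6164, 0.133, 0.1501]
tool_rot: [0.834, 1.404, -0.834]
ft_force: [-0.1, -1.1, 0.1]
grip_width: 1.0
```

Run:
```python
from h import *
plan([.617,.1405,.075],118.9)
a=get_image("scene")
cv2.imwrite("pics/c5.png",crop("scene",320,90,120,120,5,a))
```

```text
t 10.15 pos [0.6164 0.133  0.1501] x-axis [ 0. -0. -1.] jaw az -61.4 F [-0.1 -1.1  0.1] grip 1.0 q7 -1.2
roll deg -0.3
check jaw az -61.1
level rot (tool, /90deg) [ 0.  0. -0.]
shift units (after roll) [ 3.    0.17 -0.25] dist 0.075
```

View pics/c5.png

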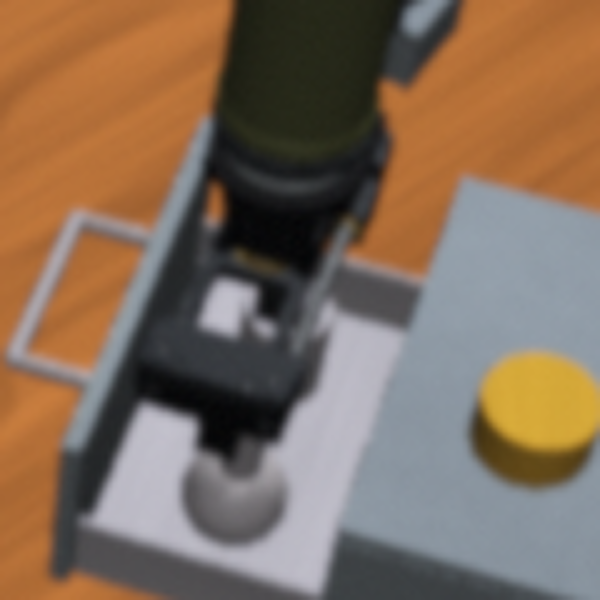

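Run:
```python
from h import *
j=np.array([.479,-.878,0])
p=[np.array([.6164,.133,.150])+j*.045,np.array([.6164,.133,.150])+j*.058,[.617,.1405,.105],[.617,.1405,.041]]
print((proj("scene",p)-[320,90])*5)
```

```text
[[218.24663623 442.90856845]
 [210.36924352 461.67259255]
 [246.25990279 424.52499766]
 [233.12501836 493.54420237]]
```

The crop matches the projections: ball (235,495) against (233,494), near fingertip (220,445) against (218,443). Descending.

>>> {"op": "play_rows", "data": {
  "targets": [
    {"claw":0,"linear":[0.3,0.15,-0.25],"rotation":[0,0,0]},
    {"claw":0,"linear":[0.6,0,0],"rotation":[0,0,0]},
    {"claw":0,"linear":[0.6,0,0],"rotation":[0,0,0]},
    {"claw":0,"linear":[0.6,0,0],"rotation":[0,0,0]},
    {"claw":0,"linear":[0.3,0,0],"rotation":[0,0,0]},
    {"claw":0,"linear":[0.1,0,0],"rotation":[0,0,0]},
    {"claw":0,"linear":[0,0,0],"rotation":[0,0,0]}
  ]
}}

```text
time: 10.78
position: [0.6203, 0.1416, 0.0911]
tool_rot: [0.842, 1.398, -0.827]
ft_force: [-0.8, 0.3, 0.8]
grip_width: 0.999
```

```bash
python3 -c "
from h import *
plan([.617,.1405,.075],118.9)"
```

```text
t 10.78 pos [0.6203 0.1416 0.0911] x-axis [ 0.01   0.005 -1.   ] jaw az -61.5 F [-0.8  0.3  0.8] grip 0.999 q7 -1.2
roll deg -0.4
check jaw az -61.1
level rot (tool, /90deg) [ 0.     0.001 -0.007]
shift units (after roll) [ 0.64 -0.14 -0.02] dist 0.016
```

>>> {"op": "play_rows", "data": {
  "targets": [
    {"claw":0,"linear":[0.35,-0.14,0],"rotation":[0,0.001,-0.007]},
    {"claw":0,"linear":[0.3,0,0],"rotation":[0,0,0]},
    {"claw":0,"linear":[0,0,0],"rotation":[0,0,0]}
  ]
}}

```text
time: 11.03
position: [0.6185, 0.1406, 0.0758]
tool_rot: [0.837, 1.403, -0.833]
ft_force: [-0.7, 0.6, -0.2]
grip_width: 1.0
```

```bash
python3 -c "
from h import *
plan([.617,.1405,.075],118.9)"
```

```text
t 11.03 pos [0.6185 0.1406 0.0758] x-axis [ 0.002  0.002 -1.   ] jaw az -61.5 F [-0.7  0.6 -0.2] grip 1.0 q7 -1.19
roll deg -0.4
check jaw az -61.1
level rot (tool, /90deg) [-0.    -0.    -0.002]
shift units (after roll) [ 0.03 -0.05 -0.03] dist 0.002
```

>>> {"op": "play_rows", "data": {
  "targets": [
    {"claw":0.5,"linear":[0,0,0],"rotation":[0,0,0]},
    {"claw":0.55,"linear":[0,0,0],"rotation":[0,0,0]},
    {"claw":0.6,"linear":[0,0,0],"rotation":[0,0,0]},
    {"claw":0.65,"linear":[0,0,0],"rotation":[0,0,0]},
    {"claw":0.7,"linear":[0,0,0],"rotation":[0,0,0]},
    {"claw":0.8,"linear":[0,0,0],"rotation":[0,0,0]},
    {"claw":1,"linear":[0,0,0],"rotation":[0,0,0]},
    {"claw":1,"linear":[0,0,0],"rotation":[0,0,0]},
    {"claw":1,"linear":[0,0,0],"rotation":[0,0,0]},
    {"claw":1,"linear":[0,0,0],"rotation":[0,0,0]}
  ],
  "newtons": 45
}}

```text
time: 11.87
position: [0.6197, 0.1408, 0.0775]
tool_rot: [0.839, 1.401, -0.831]
ft_force: [-0.6, -0.3, -0.3]
grip_width: 0.328
```

>>> {"op": "play_rows", "data": {
  "targets": [
    {"claw":1,"linear":[-0.3,0,0],"rotation":[0,0,0]},
    {"claw":1,"linear":[-0.5,0,0],"rotation":[0,0,0]},
    {"claw":1,"linear":[-0.6,0,0],"rotation":[0,0,0]},
    {"claw":1,"linear":[-0.7,0,0],"rotation":[0,0,0]},
    {"claw":1,"linear":[-0.7,0,0],"rotation":[0,0,0]},
    {"claw":1,"linear":[-0.7,0,0],"rotation":[0,0,0]},
    {"claw":1,"linear":[-0.7,0,0],"rotation":[0,0,0]},
    {"claw":1,"linear":[-0.6,0,0],"rotation":[0,0,0]},
    {"claw":1,"linear":[-0.4,0,0],"rotation":[0,0,0]},
    {"claw":1,"linear":[-0.2,0,0],"rotation":[0,0,0]}
  ]
}}

```text
time: 12.7
position: [0.6161, 0.1389, 0.2219]
tool_rot: [0.836, 1.405, -0.837]
ft_force: [0.4, 0.6, -2.5]
grip_width: 0.288
```

Run:
```python
from h import *
plan([.467,-.283,.23],118.9)
a=get_image("scene")
cv2.imwrite("pics/c6.png",crop("scene",320,60,140,140,4,a))
```

```text
t 12.7 pos [0.6161 0.1389 0.2219] x-axis [-0.001  0.    -1.   ] jaw az -61.6 F [ 0.4  0.6 -2.5] grip 0.288 q7 -1.23
roll deg -0.5
check jaw az -61.1
level rot (tool, /90deg) [-0. -0.  0.]
shift units (after roll) [ -0.32 -13.38  11.89] dist 0.448
```

View pics/c6.png

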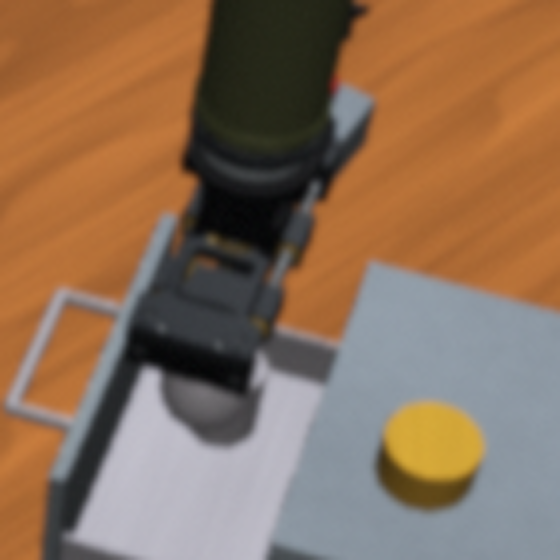

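The flask is lifted: the crop shows its ball at (215,400) under the gripper. Opening is about 25 mm (neck) and the load is 2.5 N. Carrying it to the dock.

>>> {"op": "play_rows", "data": {
  "targets": [
    {"claw":1,"linear":[-0.3,-0.2,0.18],"rotation":[0,0,0]},
    {"claw":1,"linear":[-0.2,-0.4,0.36],"rotation":[0,0,0]},
    {"claw":1,"linear":[-0.1,-0.55,0.5],"rotation":[0,0,0]},
    {"claw":1,"linear":[0,-0.65,0.58],"rotation":[0,0,0]},
    {"claw":1,"linear":[0,-0.65,0.58],"rotation":[0,0,0]},
    {"claw":1,"linear":[0,-0.65,0.58],"rotation":[0,0,0]},
    {"claw":1,"linear":[0,-0.65,0.58],"rotation":[0,0,0]},
    {"claw":1,"linear":[0,-0.65,0.58],"rotation":[0,0,0]},
    {"claw":1,"linear":[0,-0.65,0.58],"rotation":[0,0,0]},
    {"claw":1,"linear":[0,-0.65,0.58],"rotation":[0,0,0]}
  ]
}}

```text
time: 13.58
position: [0.5398, -0.0584, 0.2336]
tool_rot: [0.832, 1.413, -0.845]
ft_force: [-0.6, -1.0, -1.7]
grip_width: 0.287
```

>>> {"op": "play_rows", "data": {
  "targets": [
    {"claw":1,"linear":[0,-0.65,0.58],"rotation":[0,0,0]},
    {"claw":1,"linear":[0,-0.65,0.58],"rotation":[0,0,0]},
    {"claw":1,"linear":[0,-0.65,0.58],"rotation":[0,0,0]},
    {"claw":1,"linear":[0,-0.65,0.58],"rotation":[0,0,0]},
    {"claw":1,"linear":[0,-0.65,0.58],"rotation":[0,0,0]},
    {"claw":1,"linear":[0,-0.65,0.58],"rotation":[0,0,0]},
    {"claw":1,"linear":[0,-0.5,0.4],"rotation":[0,0,0]},
    {"claw":1,"linear":[0,-0.3,0.25],"rotation":[0,0,0]}
  ]
}}

```text
time: 14.25
position: [0.463, -0.2295, 0.2301]
tool_rot: [0.847, 1.418, -0.865]
ft_force: [0.1, 0.4, -2.8]
grip_width: 0.289
```

Run:
```python
from h import *
plan([.467,-.283,.2])
```

```text
t 14.25 pos [ 0.463  -0.2295  0.2301] x-axis [-0.023  0.001 -1.   ] jaw az -62.9 F [ 0.1  0.4 -2.8] grip 0.289 q7 -0.66
level rot (tool, /90deg) [-0.    -0.008  0.013]
shift units (after roll) [ 1.2  -0.81  1.99] dist 0.062
```

>>> {"op": "play_rows", "data": {
  "targets": [
    {"claw":1,"linear":[0,-0.4,0.9],"rotation":[0,-0.008,0.013]},
    {"claw":1,"linear":[0,-0.3,0.8],"rotation":[0,0,0]},
    {"claw":1,"linear":[0,0,0.2],"rotation":[0,0,0]},
    {"claw":1,"linear":[0,0,0],"rotation":[0,0,0]}
  ]
}}

```text
time: 14.58
position: [0.4614, -0.2866, 0.2285]
tool_rot: [0.862, 1.396, -0.86]
ft_force: [0.8, 0.4, -1.8]
grip_width: 0.289
```

Run:
```python
from h import *
plan([.467,-.283,.17])
out=[]
th=np.linspace(0,2*np.pi,60)
for n,f,(x0,y0) in(("top","pics/top0.png",(305,215)),("scene","pics/scene0.png",(178,195))):
    I=cv2.imread(f); s=7; c=crop(n,x0,y0,57,57,s,I)
    for r,z in((.039,.094),(.022,.085)):
        p=np.c_[.467+r*np.cos(th),-.283+r*np.sin(th),0*th+z]
        cv2.polylines(c,[((proj(n,p)-[x0,y0]+.5)*s).astype(int).reshape(-1,1,2)],True,(0,0,255),1)
    out.append(c)
b=get_image("scene");out2=crop("scene",150,120,110,160,399/160,b)
cv2.imwrite("pics/c7.png",np.hstack(out)); cv2.imwrite("pics/s7.png",b)
```

```text
t 14.58 pos [ 0.4614 -0.2866  0.2285] x-axis [-0.001  0.003 -1.   ] jaw az -63.4 F [ 0.8  0.4 -1.8] grip 0.289 q7 -0.52
level rot (tool, /90deg) [ 0.    -0.002 -0.   ]
shift units (after roll) [ 2.34  0.27 -0.02] dist 0.059
```

View pics/c7.png

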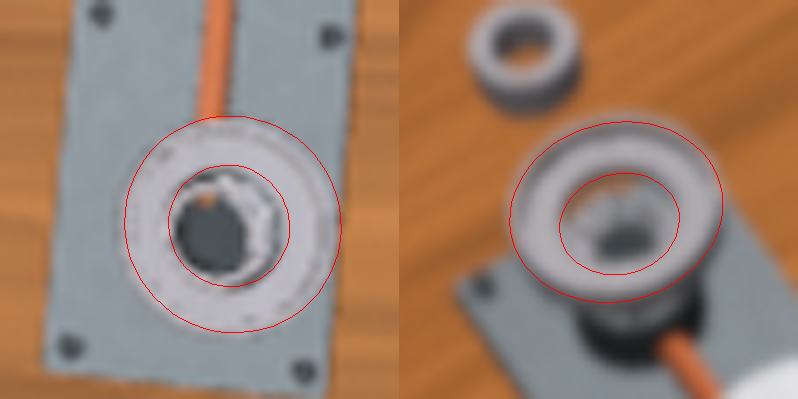

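The overlay agrees with the ring within about 2 mm in both views; the best centre is (0.4655, -0.2825). Lowering to just above the collar.

>>> {"op": "play_rows", "data": {
  "targets": [
    {"claw":1,"linear":[0.3,0.2,0],"rotation":[0,-0.002,0]},
    {"claw":1,"linear":[0.5,0,0],"rotation":[0,0,0]},
    {"claw":1,"linear":[0.6,0,0],"rotation":[0,0,0]},
    {"claw":1,"linear":[0.5,0,0],"rotation":[0,0,0]},
    {"claw":1,"linear":[0.2,0,0],"rotation":[0,0,0]},
    {"claw":1,"linear":[0,0,0],"rotation":[0,0,0]},
    {"claw":1,"linear":[0,0,0],"rotation":[0,0,0]}
  ]
}}

```text
time: 15.22
position: [0.4669, -0.2734, 0.1679]
tool_rot: [0.854, 1.405, -0.849]
ft_force: [-0.5, 0.1, -2.3]
grip_width: 0.286
```

Run:
```python
from h import *
plan([.4655,-.2825,.162])
b=get_image("scene");t=get_image("top")
cv2.imwrite("pics/c8.png",np.hstack([crop("scene",160,150,100,100,4,b),crop("top",287,197,100,100,4,t)]))
s=get_state()["position"]; print((proj("scene",[s-[0,0,.012+.024]])-[160,150])*4)
```

```text
t 15.22 pos [ 0.4669 -0.2734  0.1679] x-axis [-0.005  0.007 -1.   ] jaw az -62.6 F [-0.5  0.1 -2.3] grip 0.286 q7 -0.5
level rot (tool, /90deg) [ 0.    -0.005  0.001]
shift units (after roll) [ 0.23 -0.22  0.3 ] dist 0.011
[[198.36528046 258.46631731]]
```

View pics/c8.png

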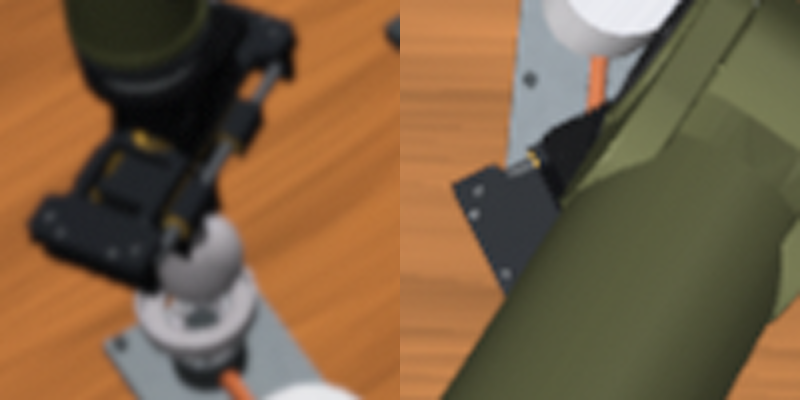

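The scene crop shows the ball at about (201,257) against a predicted (198,258), upright and just above the ring; the top view is blocked by the arm. Correcting sideways, then seating.

>>> {"op": "play_rows", "data": {
  "targets": [
    {"claw":1,"linear":[0,-0.22,0.3],"rotation":[0,-0.005,0.001]},
    {"claw":1,"linear":[0,0,0],"rotation":[0,0,0]},
    {"claw":1,"linear":[0,0,0],"rotation":[0,0,0]}
  ]
}}

```text
time: 15.57
position: [0.4669, -0.2844, 0.1703]
tool_rot: [0.851, 1.393, -0.849]
ft_force: [0.3, 1.0, -2.2]
grip_width: 0.283
```

```bash
python3 -c "
from h import *
plan([.4655,-.2825,.145])"
```

```text
t 15.57 pos [ 0.4669 -0.2844  0.1703] x-axis [ 0.005 -0.002 -1.   ] jaw az -62.6 F [ 0.3  1.  -2.2] grip 0.283 q7 -0.49
level rot (tool, /90deg) [ 0.     0.003 -0.002]
shift units (after roll) [ 1.01 -0.02 -0.1 ] dist 0.025
```

>>> {"op": "play_rows", "data": {
  "targets": [
    {"claw":1,"linear":[0.25,0,-0.06],"rotation":[0,0.003,-0.002]},
    {"claw":1,"linear":[0.25,0,0],"rotation":[0,0,0]},
    {"claw":1,"linear":[0.25,0,0],"rotation":[0,0,0]},
    {"claw":1,"linear":[0.2,0,0],"rotation":[0,0,0]},
    {"claw":1,"linear":[0,0,0],"rotation":[0,0,0]}
  ]
}}

```text
time: 15.98
position: [0.4664, -0.2839, 0.145]
tool_rot: [0.853, 1.396, -0.85]
ft_force: [-0.5, 0.7, -2.5]
grip_width: 0.288
```

```bash
python3 -c "
from h import *
plan([.4655,-.2825,.119])"
```

```text
t 15.98 pos [ 0.4664 -0.2839  0.145 ] x-axis [ 0.002  0.001 -1.   ] jaw az -62.7 F [-0.5  0.7 -2.5] grip 0.288 q7 -0.47
level rot (tool, /90deg) [-0.     0.    -0.001]
shift units (after roll) [ 1.04 -0.01 -0.07] dist 0.026
```

>>> {"op": "play_rows", "data": {
  "targets": [
    {"claw":1,"linear":[0.15,0,0],"rotation":[0,0,0]},
    {"claw":1,"linear":[0.15,0,0],"rotation":[0,0,0]},
    {"claw":1,"linear":[0.15,0,0],"rotation":[0,0,0]},
    {"claw":1,"linear":[0.15,0,0],"rotation":[0,0,0]}
  ]
}}

```text
time: 16.32
position: [0.4685, -0.2831, 0.1319]
tool_rot: [0.854, 1.395, -0.847]
ft_force: [-0.8, 2.8, 6.9]
grip_width: 0.291
```

>>> {"op": "play_rows", "data": {
  "targets": [
    {"claw":1,"linear":[0.2,0,0],"rotation":[0,0,0]},
    {"claw":1,"linear":[0.2,0,0],"rotation":[0,0,0]},
    {"claw":1,"linear":[0.2,0,0],"rotation":[0,0,0]}
  ]
}}

```text
time: 16.57
position: [0.4706, -0.2823, 0.1204]
tool_rot: [0.857, 1.393, -0.842]
ft_force: [-3.1, 4.1, 18.2]
grip_width: 0.291
```

>>> {"op": "play_rows", "data": {
  "targets": [
    {"claw":1,"linear":[0.15,0,0],"rotation":[0,0,0]},
    {"claw":1,"linear":[0.15,0,0],"rotation":[0,0,0]}
  ]
}}

```text
time: 16.73
position: [0.4745, -0.2813, 0.1199]
tool_rot: [0.862, 1.39, -0.835]
ft_force: [-7.8, 7.7, 28.9]
grip_width: 0.291
```

Run:
```python
from h import *
plan([.467,-.283,.119])
b=get_image("scene")
cv2.imwrite("pics/c9.png",crop("scene",150,140,110,110,5,b))
plan([.467,-.283,.119])
c=proj("scene",[[.4655,-.2825,.107-.024],[.4655,-.2825,.107-.024-.006+.015]])
print((c-[150,140])*5)
```

```text
t 16.73 pos [ 0.4745 -0.2813  0.1199] x-axis [ 0.016  0.01  -1.   ] jaw az -62.5 F [-7.8  7.7 28.9] grip 0.291 q7 -0.44
level rot (tool, /90deg) [-0.    -0.001 -0.012]
shift units (after roll) [ 0.03 -0.3  -0.08] dist 0.008
t 16.78 pos [ 0.4747 -0.2812  0.12  ] x-axis [ 0.016  0.01  -1.   ] jaw az -62.5 F [-6.2  6.7 24.1] grip 0.291 q7 -0.44
level rot (tool, /90deg) [-0.    -0.001 -0.012]
shift units (after roll) [ 0.03 -0.31 -0.08] dist 0.008
[[294.74433992 431.82720545]
 [292.44266324 422.64838059]]
```

View pics/c9.png

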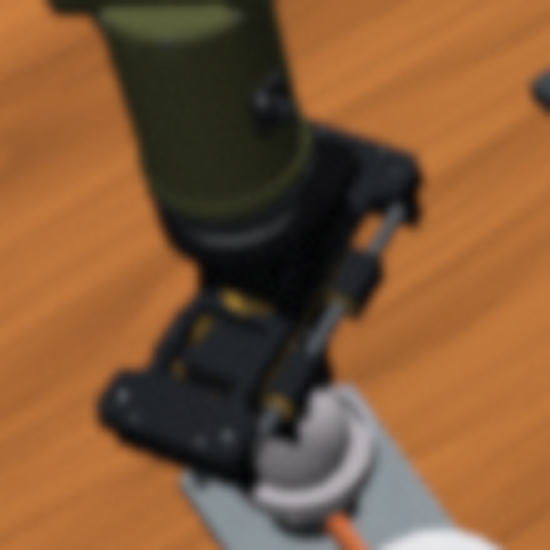

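The flask sits inside the collar with the ring down. The TCP stopped at z=0.120 while the force rose, so the ring is at its stop. The TCP has drifted about 8 mm in +x, so I'll bring it back while pressing.

>>> {"op": "play_rows", "data": {
  "targets": [
    {"claw":1,"linear":[0.1,-0.2,-0.05],"rotation":[0,0,-0.008]},
    {"claw":1,"linear":[0.1,-0.2,-0.05],"rotation":[0,0,-0.006]},
    {"claw":1,"linear":[0.1,-0.1,0],"rotation":[0,0,0]}
  ]
}}

```text
time: 17.03
position: [0.47, -0.2828, 0.1204]
tool_rot: [0.853, 1.392, -0.839]
ft_force: [-1.9, 5.4, 13.4]
grip_width: 0.293
```

```bash
python3 -c "
from h import *
plan([.467,-.283,.119])"
```

```text
t 17.03 pos [ 0.47   -0.2828  0.1204] x-axis [ 0.011  0.003 -1.   ] jaw az -62.3 F [-1.9  5.4 13.4] grip 0.293 q7 -0.44
level rot (tool, /90deg) [ 0.     0.002 -0.007]
shift units (after roll) [ 0.06 -0.11 -0.05] dist 0.003
```

>>> {"op": "play_rows", "data": {
  "targets": [
    {"claw":1,"linear":[0.13,-0.13,-0.05],"rotation":[0,0.002,-0.006]},
    {"claw":1,"linear":[0.14,-0.1,0],"rotation":[0,0,-0.003]}
  ]
}}

```text
time: 17.2
position: [0.4705, -0.2828, 0.1201]
tool_rot: [0.85, 1.394, -0.839]
ft_force: [-3.6, 8.0, 22.7]
grip_width: 0.29
```

Run:
```python
from h import *
plan([.467,-.283,.119])
for i in range(16): get_image("top" if i<15 else "scene")
t=get_image("scene"); plan([.467,-.283,.119])
cv2.imwrite("pics/c10.png",np.hstack([crop("scene",180,190,60,60,6.6,t),crop("scene",325,120,80,80,4.95,t)]))
```

```text
t 17.2 pos [ 0.4705 -0.2828  0.1201] x-axis [ 0.009  0.003 -1.   ] jaw az -62.2 F [-3.6  8.  22.7] grip 0.29 q7 -0.44
level rot (tool, /90deg) [-0.     0.001 -0.006]
shift units (after roll) [ 0.04 -0.13 -0.06] dist 0.004
t 18.05 pos [ 0.4703 -0.2829  0.1202] x-axis [ 0.009  0.003 -1.   ] jaw az -62.2 F [-2.6  6.6 19.5] grip 0.293 q7 -0.44
level rot (tool, /90deg) [ 0.     0.001 -0.006]
shift units (after roll) [ 0.05 -0.12 -0.06] dist 0.004
```

View pics/c10.png

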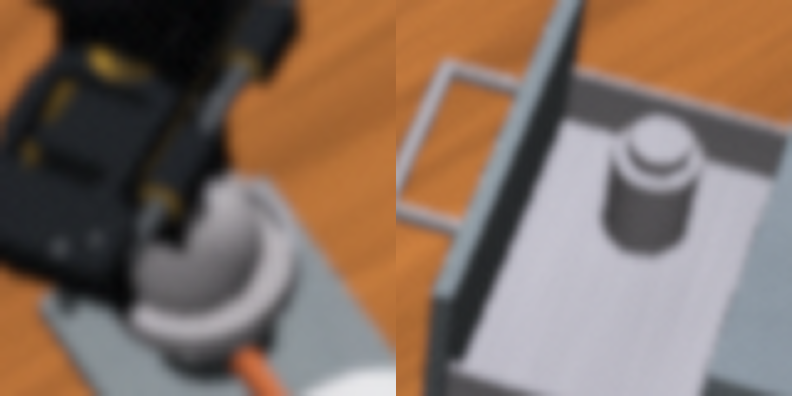

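The left crop shows the ball seated in the pressed collar. The right shows the drawer open and the can upright in it. Over 0.85 s of holding, the force stayed at 19.5–23 N. Handing in.

```bash
python3 -c "
from bench import *
print(close_job()); s=get_state(); print(s['time'],s['position'],s['ft_force'],s['grip_width'])"
```

```text
the job is handed in; nothing more can be done
None
the job is handed in; nothing more can be done
```

I pulled the drawer to its stop and left it open. I then lifted the flask out by its neck, set it in the dock's ring and handed the job in at about 18 s, still gripping it and pressing it down. The hand-in gave no verdict.

**Last checks:**
- **Drawer:** it travelled about 127 mm until the force rose sharply. It was already slightly open at the start, so I take this as the stop.
- **Can:** the last picture shows it upright in the open drawer.
- **Flask and ring:** the upward force on the tool was 23 N, easing to 19.5 N over a 0.85 s hold. The tool stayed at z = 0.120 m, about 21 mm below first contact. The force rose steeply with almost no further movement, so the ring was at its bottom stop.
- **Tilt:** the tool was tilted by about 0.01 rad.

**What did not fully agree:**
- **Centring:** the tool ended about 5 mm in x from my estimate of the ring's centre. Up to 8 N of sideways force remained. The ball looked centred in the collar, and the limit is 12 mm.
- **Flask position in the drawer:** it stood about 20 mm further back than the "about 50 mm" in the description, so I grasped it where the cameras showed it.
- **Other items:** I did not measure the other bench items afterwards. I had no contact with them that I know of.

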